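# Stow the wheel nut and close the caddy

## Task

Pick the wheel nut out of the blue bin, leaving the two clip weights in the bin, and put it in the well of the grey caddy. Then slide the red cover off the caddy's deck over the well until it drops into its recess and sits fully seated and level on the rim. Do not let the cover fall off the caddy or down into the well, and leave the spanner and the cutter where they lie.

Things in the scene. Friction and masses are not known exactly. Their poses are not given: they have to be found in the camera images.
- caddy: Grey steel caddy bolted down, 136 (x) x 208 (y) x 55 mm; place and turn vary. Origin: centre of its underside, z up. From y = -104 to +1 mm it is a solid flat deck, top at z = 49 mm, full width; from +1 to +96 mm the sunk recess for the cover, round an open well. The cover slides along +y.
- caddy_seat (a point): Centre of the recess, at (0, 48.5, 44) mm in the caddy's frame, axes as the caddy's: the seated cover's origin lies here. The recess is 105 (x) x 95 (y) mm; its flat rim lies 5 mm below the deck. Side walls and end wall stand 11 mm above the rim (6 above the deck), the side walls from y = +25 mm (caddy) on; before them lead-ins flare from 105 to 128 mm apart at y = 0.
- caddy_well (a point): Centre of the well's floor, at (0, 46.5, 6) mm in the caddy's frame, axes as the caddy's. The open well is 81 mm in x by 75 mm in y and 38 mm deep below the rim.
- cover: Loose red flat cover plate, 100 (x) x 90 (y) x 8 mm, about 0.25 kg, with no handle. Origin: centre of its underside, z up, its x and y sides nearly parallel to those of the caddy at the start, when it lies on the caddy's deck, up to 7 mm off the middle line. Fully seated, its origin lies at about (0, 48.5, 44) mm in the caddy's frame and its top stands 3 mm above the deck.
- bin: Open blue plastic bin, outer 150 (x) x 104 (y) x 30 mm, walls and floor 4 mm, fixed to the worktop, place and turn vary. Origin: centre of its underside. Holds the wheel nut and two clip weights in a row along its x, in any order, about 44 mm apart.
- wheel_nut_0: Bright steel wheel nut, hexagonal, 20 to 25 mm wide, 32 mm tall, standing upright in the bin with its narrower conical seat (6 mm high, 16 mm wide) down. Origin: centre of its underside.
- clip_weight_0: Grey wheel-balance clip weight, a rounded bar 20 x 40 x 9 mm, lying flat in the bin, long side along the bin's y. Origin: centre of its underside.
- clip_weight_2: Grey wheel-balance clip weight, a rounded bar 20 x 55 x 9 mm, lying flat in the bin, long side along the bin's y. Origin: centre of its underside.
- spanner_13: Bystander: steel open-ended spanner, 27 x 167 x 9 mm, lying on the worktop to the right. Origin: centre of the underside.
- cutter: Bystander: yellow knife, 21 x 180 x 15 mm, lying on the worktop far to the right. Origin: centre of the underside.

How it is judged:
By the outcome, as a careful person would: the job done as asked, in the order asked, and still so for the second after the job is handed in, with the robot touching nothing.
It also fails if it takes over 59 s, if anything falls off the work surface, if the arm or the gripper's body presses on something with over 40 N, if the wrist force passes 120 N, or if a joint passes its speed limit or range.

## Robot

A 7-joint arm with a two-finger parallel gripper is mounted at the origin on a cart in front of the work surface, level with it; the furniture and walls round the work are solid. World frame = base frame: x ahead of the robot, y to its left, z up, the work surface at z = 0. Lengths are in mm, angles in degrees, forces in N, time in s.
With the tool pointing down it reaches from about 425 to 950 mm from the base axis. Payload 4.7 kg.
Tool frame: the origin (TCP) lies where the fingers leave the gripper's body, on its centre line; the fingertips stand 73 mm ahead of it and the grasp point (between the pads) lies 54 mm ahead of it; y points along the fingers, z is the direction in which the jaws open and shut, and the axes are right-handed (so a half turn about y gives the same grasp; the last joint's range is limited). The gripper opens to 85 mm and grips with 20 to 120 N. Pads are 22 mm wide; open, the fingers measure 114 mm over their backs; the gripper's body (76 mm by 85 mm) begins 54 mm behind the grasp point. The pads swing forward as they close: fully open they stand 13 mm farther back than shut.
Start: joints at [74.146, 26.849, -2.785, 87.806, 1.381, 65.374, -4.715], TCP at [165.601, -654.383, 303.935] pointing down, gripper open.
Joint ranges: [-148.3, 148.3], [-19.14, 114.17], [-79.39, 73.82], [5.75, 140.21], [-59.74, 239.74], [12.07, 113.84], [-152.46, 152.46]. Speed limits (degrees/s): [147.25, 147.25, 180, 180, 180, 180, 180].

## Interface

Orientations are given as a 3x3 rotation matrix whose columns are the frame's x, y, z axes.
In Python, from workcell import bot gives the robot as it stands.
- The arm moves only by the tool move_arm, never from a script. Its argument "deltas" is a list of rows, each a list of 4 numbers: the shift along the tool's x, y, z in cm, then the turn about the tool's y in degrees. In form: [[dx, dy, dz, yaw], ...]. A call has 1 to 12 rows; each row shifts and turns the pose as measured when the row begins, along the tool's axes as they then stand; what a row does not reach is not made up. A row lasts 1/10 s, in which the tool goes at most 50 mm and 8.59 degrees, less where a joint would pass 70% of its speed; a pose out of reach is approached as far as the arm can. A call is refused whole if a number of a shift passes 5 or a number of a turn 8.59, either way. A call with a gripper value outside its range is refused whole. "hand" is the closure, from 0 (fully open) to 1 (shut), set as the call begins (left out, the last holds). The fingers move at their own pace and stop on an object; "force" is the grip in N (left out, the last holds). Time passes only in rows, so rows that do not move let the fingers close. It gives the time, the measured TCP pose, the force and the opening at its end, in the units of the state.
- bot.get_state(): the state, without advancing time (a new reading comes with each control period).
- bot.grab_frame(name): name is "scene" or "top" or "wrist"; returns a dict with "frame" (384x512x3 uint8, red, green, blue), "range_z" (384x512 float32, mm along the optical axis (not along the pixel's ray), 0 where there is no reading), "mtx" (3x3 intrinsics, pixels), "D" ([k1, k2, p1, p2, k3] as OpenCV has them; the pictures are not rectified), "rvec" (rotation vector, rad) and "tvec" (3), from world to camera coordinates, as OpenCV has them. Camera axes: x right, y down, z forward; pixel columns grow to the right and rows downward; lengths in mm; the calibration is good to about 2 mm. A picture is of the moment at which its call begins.
- bot.finish_job(): hands the job in, once; it reports no verdict.
The state is a dict: "time_s": time; "qpos": joint angles; "qvel": joint speeds; "tau": joint torques, N m; "eef_pos": TCP position; "orientation": TCP orientation; "wrist_force": force on the tool from outside, world axes, zero at the start; "moment": the same for the moment, N m; "width": opening from 0.0 (shut) to 1.0 (fully open).
Only numpy, scipy, OpenCV 4.12 (cv2) and the standard library are available. Lean on these libraries where they do the work, as an engineer would, in place of code of your own. Each camera call takes 0.05 s, during which the arm holds its last target.

## Working session

There is one attempt and no reset: what is moved stays moved. The work goes in short steps, Python scripts to look and compute and a tool call to move; the robot and the scene stay as the last step left them, time stands still between calls to the robot, and variables do not carry over. Pictures are saved under pics/ and viewed, and the job is handed in when it is done.

Besides the shell and the picture viewer there is one more tool, called after "Request:" by a JSON object that holds its "method" and its "body", one argument or row to a line. move_arm: Moves the arm, as the interface text tells. Its arguments: {"type":"object","properties":{"deltas":{"type":"array","items":{"type":"array","items":{"type":"number"}}},"hand":{"type":"number"},"force":{"type":"number"}},"required":["deltas"]}

```bash
mkdir -p pics; ls
python3 - <<'E'
from workcell import bot
import cv2,numpy as np,pickle
s=bot.get_state()
print({k:np.round(v,3).tolist() for k,v in s.items()})
for n in ["scene","top"]:
    f=bot.grab_frame(n); pickle.dump(f,open(f'{n}0.pkl','wb'))
    cv2.imwrite(f'pics/{n}0.png',f['frame'][:,:,::-1])
    R=cv2.Rodrigues(np.array(f['rvec'],float))[0]; print(n,(-R.T@np.array(f['tvec']).reshape(3)).round(0),f['mtx'],f['D'])
E
```

```text
pics
{'time_s': 0.0, 'qpos': [74.147, 26.896, -2.786, 87.875, 1.382, 65.374, -4.716], 'qvel': [0.013, 0.041, -0.023, 0.027, 0.013, -0.015, -0.086], 'tau': [0.0, -51.031, -0.047, -23.771, 0.011, 0.008, -0.0], 'eef_pos': [165.466, -653.941, 302.869], 'orientation': [[-0.969, -0.001, 0.245], [-0.245, 0.002, -0.969], [0.0, -1.0, -0.002]], 'wrist_force': [0.109, 0.203, 0.064], 'moment': [-0.022, 0.008, 0.003], 'width': 1.001}
scene [-207.  452.  838.] [[466.0013015    0.         257.26809363]
 [  0.         466.0013015  189.50404741]
 [  0.           0.           1.        ]] [-0.14756987  0.          0.          0.          0.        ]
top [ 262.   45. 1359.] [[454.4951043    0.         258.87999825]
 [  0.         454.4951043  198.22450021]
 [  0.           0.           1.        ]] [-0.15384644  0.          0.          0.          0.        ]
```

View pics/scene0.png

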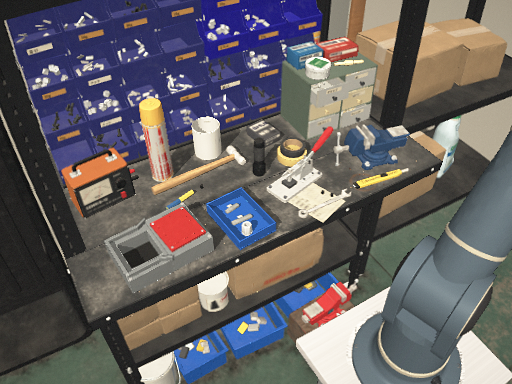

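View pics/top0.png

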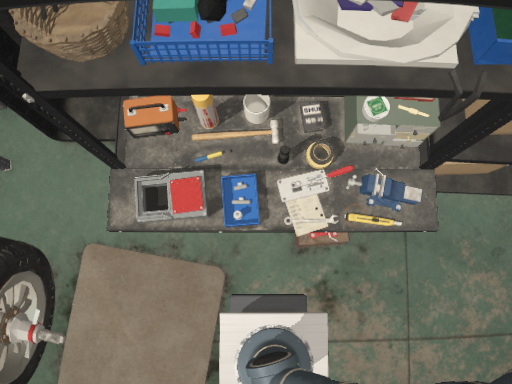

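The scene shows the caddy with the well on the left (top view 155,196) and the red cover on the right (188,196). The blue bin is at (240,200), with the nut nearest the robot at (238,214) and the clip weights behind it. Next I measure them.

```bash
cat > h.py <<'E'
import cv2,numpy as np,pickle
def cam(f):
    R=cv2.Rodrigues(np.array(f['rvec'],float))[0]; t=np.array(f['tvec'],float).reshape(3); return R,t
def toplane(f,uv,z):
    R,t=cam(f); uv=np.array(uv,float).reshape(-1,1,2)
    n=cv2.undistortPoints(uv,np.array(f['mtx']),np.array(f['D'])).reshape(-1,2)
    d=np.c_[n,np.ones(len(n))]@R; c=-R.T@t
    return c+d*((z-c[2])/d[:,2])[:,None]
def proj(f,P):
    return cv2.projectPoints(np.array(P,float).reshape(-1,1,3),np.array(f['rvec'],float),np.array(f['tvec'],float),np.array(f['mtx']),np.array(f['D']))[0].reshape(-1,2)
def cloud(f):
    h,w=f['range_z'].shape; R,t=cam(f)
    u,v=np.meshgrid(np.arange(w),np.arange(h))
    n=cv2.undistortPoints(np.stack([u,v],-1).reshape(-1,1,2).astype(float),np.array(f['mtx']),np.array(f['D'])).reshape(-1,2)
    z=f['range_z'].reshape(-1,1); P=np.c_[n,np.ones(len(n))]*z
    P=(P-t)@R; P[z[:,0]==0]=np.nan
    return P.reshape(h,w,3)
E
python3 - <<'E'
from h import *
for n in ['scene','top']:
    f=pickle.load(open(n+'0.pkl','rb')); hsv=cv2.cvtColor(f['frame'],cv2.COLOR_RGB2HSV); P=cloud(f)
    H,S,V=[hsv[...,i].astype(int) for i in range(3)]
    xy=(P[...,0]>350)&(P[...,0]<800)&(P[...,2]>-30)&(P[...,2]<120)
    red=((H<8)|(H>172))&(S>140)&(V>80)&xy&(P[...,1]>150)
    blue=(H>100)&(H<125)&(S>120)&(V>60)&xy&(P[...,1]<250)&(P[...,1]>0)
    for nm,m,z in (('cover',red,57),('bin',blue,30)):
        m=cv2.morphologyEx(m.astype(np.uint8),cv2.MORPH_OPEN,np.ones((2,2)))
        cs,_=cv2.findContours(m,cv2.RETR_EXTERNAL,cv2.CHAIN_APPROX_NONE)
        c=max(cs,key=cv2.contourArea); W=toplane(f,c.reshape(-1,2),z)[:,:2].astype(np.float32)
        print(n,nm,cv2.contourArea(c),cv2.minAreaRect(W),'medz',np.nanmedian(P[...,2][m>0]))
    if n=='top':
        cv2.imwrite('pics/topz.png',cv2.resize(f['frame'][160:240,120:280,::-1],None,fx=5,fy=5,interpolation=cv2.INTER_CUBIC))
    else:
        cv2.imwrite('pics/scz.png',cv2.resize(f['frame'][180:300,100:290,::-1],None,fx=4,fy=4,interpolation=cv2.INTER_CUBIC))
E
```

```text
scene cover 1260.5 ((484.1708068847656, 258.49078369140625), (102.83106994628906, 89.9793472290039), 7.725053310394287) medz 55.65775725846453
scene bin 2387.5 ((466.6783447265625, 107.68814849853516), (168.9717254638672, 115.9852294921875), 4.7373046875) medz 5.696299066445081
top cover 896.5 ((489.8640441894531, 251.23944091796875), (98.02041625976562, 88.47993469238281), 8.144396781921387) medz 56.73331659324202
top bin 1687.5 ((478.82257080078125, 95.44570922851562), (152.5434112548828, 105.20191955566406), 4.669407367706299) medz 4.429582912393884
```

View pics/topz.png

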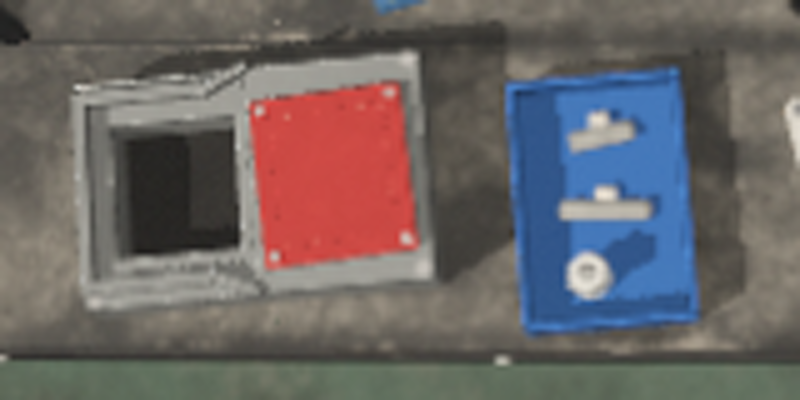

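View pics/scz.png

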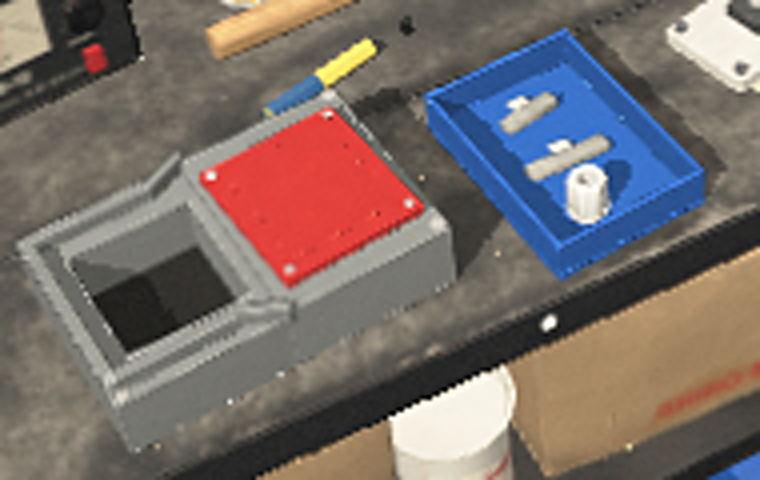

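The zoomed top view shows the nut's top at full-image pixel ~(237.6,214.4) and its hole. The scene zoom puts the nut's top at ~(246.5,224). I triangulate from these, and estimate the caddy from its grey outline.

Run:
```python
from h import *
F={n:pickle.load(open(n+'0.pkl','rb')) for n in ['scene','top']}
print('nut top view',toplane(F['top'],[120+588/5,160+272/5],36), 'scene',toplane(F['scene'],[100+588/4,180+176/4],36))
t=F['top']
print(toplane(t,[[120+x/5,160+y/5] for x,y in [(78,95),(417,57),(432,278),(95,306)]],52).round(0))
s=F['scene']
for n,f in F.items():
    P=cloud(f)
    m=(P[...,2]>25)&(P[...,2]<45)&(np.hypot(P[...,0]-430,P[...,1]-95)<40)
    hsv=cv2.cvtColor(f['frame'],cv2.COLOR_RGB2HSV); m&=hsv[...,1]<60
    print(n,m.sum(),np.nanmedian(P[m],0) if m.any() else '')
    m=(hsv[...,1]<70)&(P[...,2]>46)&(P[...,2]<62)&(P[...,0]>380)&(P[...,0]<600)&(P[...,1]>150)&(P[...,1]<450)
    red=((hsv[...,0]<8)|(hsv[...,0]>172))&(hsv[...,1]>140)&(P[...,2]>46)&(P[...,2]<66)&(P[...,1]>150)&(P[...,1]<450)
    m|=red
    W=P[m][:,:2].astype(np.float32); print(n,'caddy',m.sum(),cv2.minAreaRect(W))
```

```text
nut top view [[437.14443633 104.48787519  36.        ]] scene [[435.52042026 108.84502063  36.        ]]
[[541. 408.  52.]
 [563. 206.  52.]
 [431. 194.  52.]
 [415. 393.  52.]]
scene 68 [434.35197809 109.91807527  32.25486899]
scene caddy 2500 ((578.30126953125, 304.3023681640625), (220.62171936035156, 325.294677734375), 88.02578735351562)
top 34 [438.21158021 106.1610402   35.41603858]
top caddy 1859 ((567.7037353515625, 301.88470458984375), (221.4026336669922, 302.5318603515625), 88.0768051147461)
```

Run:
```python
from h import *
f=pickle.load(open('top0.pkl','rb')); P=cloud(f)
# tall things under the path, in x 400..620, y -650..450
m=(P[...,0]>380)&(P[...,0]<620)
for y in range(-650,450,50):
    k=m&(P[...,1]>y)&(P[...,1]<y+50); print(y,np.nanpercentile(P[...,2][k],99) if k.any() else None,end='; ')
```

```text
-650 -864.7310294808941; -600 -863.8466418152891; -550 465.1419660980215; -500 539.4214419090085; -450 602.1192857594182; -400 638.5616518987108; -350 634.8287357109652; -300 887.8507276967948; -250 884.3674977957792; -200 876.994006980395; -150 873.8399544309162; -100 693.6617127419385; -50 602.0407933860895; 0 601.9320345074331; 50 602.1884898185534; 100 601.9493246571667; 150 601.784646706329; 200 873.2679233102266; 250 877.3830125267973; 300 884.9319371158956; 350 887.7762432685332; 400 601.7772255451173;
```

Run:
```python
from h import *
f=pickle.load(open('top0.pkl','rb')); P=cloud(f)
k=(P[...,2]>400)&(P[...,0]>250)
for y in range(-600,600,100):
    q=k&(P[...,1]>y)&(P[...,1]<y+100)
    if q.any():
        i=np.nanargmin(np.where(q,P[...,0],np.inf)); print(y,P.reshape(-1,3)[i].round(0))
k=(P[...,2]>100)&(P[...,2]<400)&(P[...,0]>350)&(P[...,0]<640)
for y in range(-600,600,100):
    q=k&(P[...,1]>y)&(P[...,1]<y+100)
    if q.any(): print(y,q.sum(),np.nanmax(P[...,2][q]).round(0),np.nanmin(P[...,0][q]).round(0))
k=(P[...,2]<-60)&(P[...,0]>300)
b=(P[...,2]>-20)&(P[...,2]<40)&(P[...,0]>300); print('table front x',np.nanpercentile(P[...,0][b&(P[...,1]>0)],0.5))
```

```text
-600 [ 588. -502.  465.]
-500 [ 585. -457.  550.]
-400 [ 570. -338.  526.]
-300 [ 590. -244.  874.]
-200 [ 590. -173.  875.]
-100 [590. -96. 874.]
0 [591.  79. 583.]
100 [591. 163. 569.]
200 [591. 239. 875.]
300 [591. 313. 875.]
400 [583. 483. 575.]
500 [587. 504. 539.]
-600 390 400.0 588.0
-500 641 400.0 585.0
-400 201 190.0 480.0
-300 319 186.0 486.0
-200 12 106.0 549.0
-100 71 115.0 600.0
400 735 400.0 587.0
500 108 398.0 589.0
table front x 391.29258992241677
```

Request:
{"method": "move_arm", "body": {
  "deltas": [
    [-3.9, -0.4, -1.6, 0],
    [-3.9, -0.4, -1.6, 0],
    [-3.9, -0.4, -1.6, 0],
    [-3.9, -0.4, -1.6, 0],
    [-3.9, -0.4, -1.6, 0],
    [-3.9, -0.4, -1.6, 0],
    [-3.9, -0.4, -1.6, 0]
  ],
  "hand": 0.4,
  "force": 40
}}

```text
time_s: 0.8
eef_pos: [401.9, -478.2, 325.8]
orientation: [[-0.974, -0.01, 0.228], [-0.228, 0.006, -0.974], [0.008, -1.0, -0.008]]
wrist_force: [0.7, -0.6, -0.6]
width: 0.601
```

Request:
{"method": "move_arm", "body": {
  "deltas": [
    [-1.85, 0, -3.65, 0],
    [-1.85, 0, -3.65, 0],
    [-1.85, 0, -3.65, 0],
    [-1.85, 0, -3.65, 0],
    [-1.85, 0, -3.65, 0],
    [-1.85, 0, -3.65, 0],
    [-1.85, 0, -3.65, 0],
    [-0.65, 0, -4.35, 0],
    [-0.65, 0, -4.35, 0],
    [-0.65, 0, -4.35, 0],
    [-0.65, 0, -4.35, 0],
    [-0.65, 0, -4.35, 0]
  ]
}}

```text
time_s: 2.0
eef_pos: [453.5, 40.2, 325.5]
orientation: [[-0.973, -0.011, 0.231], [-0.231, 0.008, -0.973], [0.009, -1.0, -0.011]]
wrist_force: [0.5, -0.4, 0.5]
width: 0.604
```

```bash
cat >> h.py <<'E'
def shot(bot,n,tag):
    f=bot.grab_frame(n); cv2.imwrite(f'pics/{tag}.png',f['frame'][:,:,::-1]); pickle.dump(f,open(tag+'.pkl','wb')); return f
def go(s,goal,rows,zaxis=None):
    R=np.array(s['orientation']); d=R.T@(np.array(goal)-np.array(s['eef_pos']))/10
    print('total cm',d.round(2),'per row',(d/rows).round(2))
    if zaxis is not None:
        z=R[:,2]; a=np.degrees(np.arctan2(z[1],z[0])-np.arctan2(zaxis[1],zaxis[0])); print('yaw',(a+180)%360-180)
E
python3 - <<'E'
from h import *; from workcell import bot
s=bot.get_state(); print(s['eef_pos'],s['width']); go(s,[437,106,250],4,(0.082,-0.997))
E
```

```text
[453.52531627  40.18295118 325.46630965] 0.6039149330954076
total cm [ 0.02  7.62 -6.71] per row [ 0.    1.9  -1.68]
yaw 8.636656289265488
```

Request:
{"method": "move_arm", "body": {
  "deltas": [
    [0, 1.8, -1.7, 4],
    [0.1, 1.8, -1.7, 4],
    [0.3, 1.8, -1.7, 0.6],
    [0.3, 1.8, -1.7, 0],
    [0, 0, 0, 0]
  ]
}}

```text
time_s: 2.5
eef_pos: [433.0, 117.2, 252.5]
orientation: [[-0.996, -0.01, 0.09], [-0.09, 0.01, -0.996], [0.009, -1.0, -0.01]]
wrist_force: [-0.3, -0.5, 0.8]
width: 0.605
```

Run:
```python
from h import *; from workcell import bot
s=bot.get_state(); print(s['eef_pos'],s['orientation'],s['width']); f=shot(bot,'wrist','w1')
R,t=cam(f); print(-R.T@t)
```

```text
[432.99506264 117.19567402 252.45849473] [[-0.99588151 -0.00969852  0.0901441 ]
 [-0.09023655  0.00955843 -0.99587449]
 [ 0.00879687 -0.99990728 -0.01039422]] 0.604545088402012
[510.04303857 124.1908891  322.12434125]
```

View pics/w1.png

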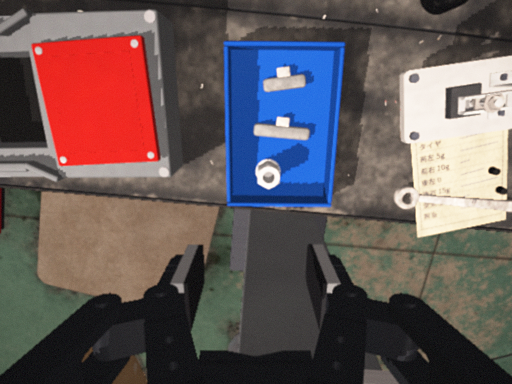

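The wrist view shows the nut top at about (268,172), the fingertips at (190,250) and (320,250), the red cover, and the caddy deck's right end at (150,15) to (167,175). Now I measure them all from here.

Run:
```python
from h import *
f=pickle.load(open('w1.pkl','rb'))
cv2.imwrite('pics/w1z.png',cv2.resize(f['frame'][30:215,215:350,::-1],None,fx=4,fy=4,interpolation=cv2.INTER_CUBIC)[:600])
cv2.imwrite('pics/w1c.png',cv2.resize(f['frame'][0:190,0:200,::-1],None,fx=3,fy=3,interpolation=cv2.INTER_CUBIC))
P=cloud(f); hsv=cv2.cvtColor(f['frame'],cv2.COLOR_RGB2HSV); H,S,V=[hsv[...,i].astype(int) for i in range(3)]
red=((H<8)|(H>172))&(S>140)&(V>80)&(P[...,2]>40)
cs,_=cv2.findContours(red.astype(np.uint8),0,1); c=max(cs,key=cv2.contourArea)
print('cover',cv2.minAreaRect(toplane(f,c.reshape(-1,2),57)[:,:2].astype(np.float32)),np.nanmedian(P[red][:,2]))
blue=(H>100)&(H<125)&(S>120)&(V>60)
cs,_=cv2.findContours(blue.astype(np.uint8),0,1); c=max(cs,key=cv2.contourArea)
print('bin',cv2.minAreaRect(toplane(f,c.reshape(-1,2),30)[:,:2].astype(np.float32)))
u,v=np.meshgrid(np.arange(512),np.arange(384))
m=(S<70)&(V>90)&(np.hypot(u-267,v-172)<20)&(P[...,2]>30)
print('nut top',m.sum(),np.nanmedian(P[m],0),P[m].min(0),P[m].max(0), u[m].mean(),v[m].mean(),toplane(f,[u[m].mean(),v[m].mean()],36))
print('deck corners',toplane(f,[(160,11),(170,177)],49))
for q in [(190,255),(320,255),(190,290),(325,290)]: print(P[q[1],q[0]].round(0),end=' ')
```

```text
cover ((491.71221923828125, 255.63076782226562), (99.4832534790039, 91.0373306274414), 7.969008922576904) 57.495914702537135
bin ((481.2742919921875, 100.23501586914062), (151.22918701171875, 104.56160736083984), 4.628457546234131)
nut top 323 [437.86279529 108.37031819  35.19160793] [424.94417543  97.90994558  30.36572938] [448.43121546 118.97802499  37.16313378] 267.53250773993807 176.45820433436532 [[437.83185638 108.59218705  36.        ]]
deck corners [[566.28915041 206.53957527  49.        ]
 [432.51578096 197.27674428  49.        ]]
[440. 148. 199.] [446.  91. 199.] [435. 144. 217.] [442.  92. 221.]
```

View pics/w1z.png

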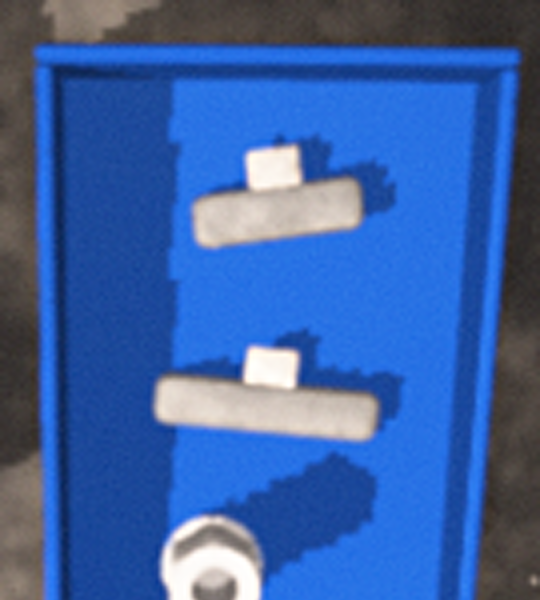

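View pics/w1c.png

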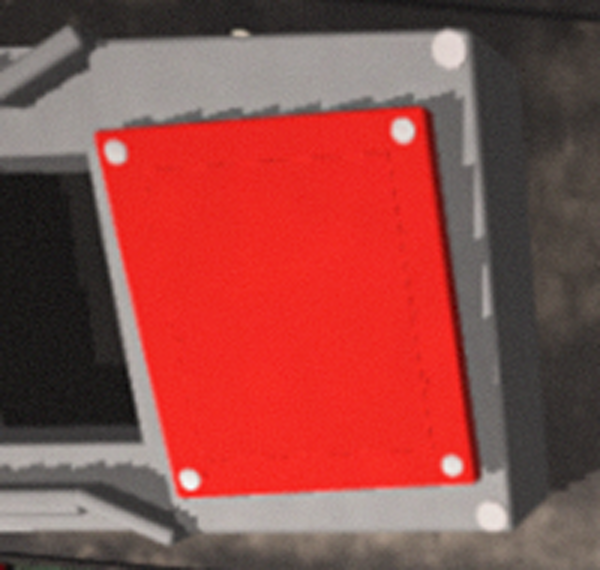

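Run:
```python
from h import *
from workcell import bot
f=pickle.load(open('w1.pkl','rb'));P=cloud(f)
m=(P[...,2]>120)&(P[...,2]<260); print('finger min z',np.nanpercentile(P[m][:,2],[0,.5,2,10]))
k=m&(P[...,2]<205); q=P[k]; a=q[q[:,1]>117]; b=q[q[:,1]<117]; print(len(a),len(b),a.min(0),a.max(0),b.min(0),b.max(0))
go(bot.get_state(),[438.5,108,130],4,(0.0805,-0.9967))
```

```text
finger min z [183.21841341 188.08842614 193.69643113 212.96101092]
785 813 [418.53457203 142.69304817 183.31588169] [441.11135004 157.92424663 204.9961644 ] [422.45802922  79.64653354 183.21841341] [446.23113744  94.22429631 204.969335  ]
total cm [-0.45 12.34  0.98] per row [-0.11  3.08  0.24]
yaw 0.4559691358665532
```

Request:
{"method": "move_arm", "body": {
  "deltas": [
    [-0.1, 3.0, 0.25, 0.4],
    [-0.1, 3.0, 0.25, 0],
    [-0.1, 3.0, 0.25, 0],
    [-0.1, 3.0, 0.25, 0],
    [0, 0, 0, 0],
    [0, 0, 0, 0]
  ],
  "hand": 0.58
}}

```text
time_s: 3.15
eef_pos: [446.1, 102.0, 135.8]
orientation: [[-0.997, 0.006, 0.072], [-0.072, 0.008, -0.997], [-0.007, -1.0, -0.007]]
wrist_force: [0.5, -0.0, 0.3]
width: 0.422
```

Run:
```python
from h import *; from workcell import bot
s=bot.get_state(); print(s['eef_pos'],s['width']); f=shot(bot,'wrist','w2')
go(s,[438.3,108.2,82],3,(0.0805,-0.9967))
R=np.array(s['orientation']); 
# predicted tips and target
p=np.array(s['eef_pos'])+R[:,1]*54; print('grasp pt',p)
P=cloud(f); u,v=np.meshgrid(np.arange(512),np.arange(384)); hsv=cv2.cvtColor(f['frame'],cv2.COLOR_RGB2HSV)
m=(hsv[...,1]<70)&(hsv[...,2]>120)&(P[...,2]>30)&(P[...,2]<40)&(np.hypot(P[...,0]-438,P[...,1]-108)<25)
print(m.sum(),P[m].min(0),P[m].max(0),np.median(P[m],0))
```

```text
[446.12537958 101.9795947  135.76904581] 0.4222802231471886
total cm [ 0.77  5.38 -0.64] per row [ 0.26  1.79 -0.21]
yaw -0.5005058169055872
grasp pt [446.45829367 102.38937845  81.77162693]
824 [425.41606834  97.42251616  30.00030673] [448.96302249 118.96632693  37.09540616] [438.98842475 108.15655339  35.2331262 ]
```

View pics/w2.png

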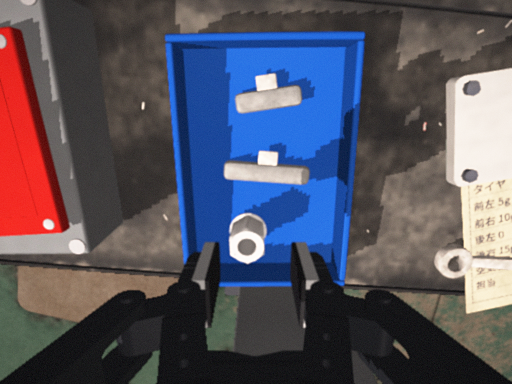

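The wrist view shows the nut top at (247,245) and the fingers at (208,260) and (302,260), so the tool must shift toward the nut before it descends.

Request:
{"method": "move_arm", "body": {
  "deltas": [
    [0.4, 1.3, -0.3, 0],
    [0.4, 1.3, -0.3, 0],
    [0, 0, 0, 0]
  ]
}}

```text
time_s: 3.5
eef_pos: [441.7, 107.5, 114.9]
orientation: [[-0.997, 0.018, 0.069], [-0.069, 0.009, -0.998], [-0.018, -1.0, -0.007]]
wrist_force: [0.6, 0.8, -0.3]
width: 0.42
```

Run:
```python
from h import *; from workcell import bot
s=bot.get_state(); print(s['eef_pos'],s['orientation'],s['width']); f=shot(bot,'wrist','w3')
go(s,[438.3,108.2,82],3,(0.0805,-0.9967))
```

```text
[441.71665691 107.51031412 114.85487888] [[-0.99745448  0.0177244   0.06906807]
 [-0.06892208  0.00872024 -0.99758393]
 [-0.01828387 -0.99980488 -0.00747644]] 0.41952101307007506
total cm [ 0.4   3.28 -0.07] per row [ 0.13  1.09 -0.02]
yaw -0.6569851742583239
```

View pics/w3.png

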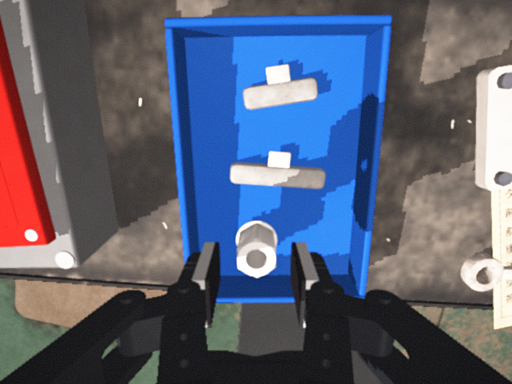

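The nut (257,255) is now centred between the fingers. I descend.

Request:
{"method": "move_arm", "body": {
  "deltas": [
    [0.2, 1.1, 0, 0],
    [0.2, 1.1, 0, 0],
    [0.1, 1.0, 0, 0],
    [0, 0, 0, 0]
  ]
}}

```text
time_s: 3.95
eef_pos: [440.6, 107.4, 84.2]
orientation: [[-0.997, 0.026, 0.067], [-0.067, 0.01, -0.998], [-0.027, -1.0, -0.008]]
wrist_force: [-0.5, -1.3, 0.5]
width: 0.418
```

Run:
```python
from h import *; from workcell import bot
s=bot.get_state(); print(s['eef_pos'],s['wrist_force'],s['qpos']); f=shot(bot,'wrist','w4')
go(s,[438.3,108.2,82],3,(0.0805,-0.9967))
```

```text
[440.57491561 107.38789156  84.15922698] [-0.4809505  -1.28337777  0.49387398] [  -1.63138762   27.27857248  -21.10830284  127.32079457   21.33448069
   26.95472253 -125.63714148]
total cm [ 0.23  0.21 -0.09] per row [ 0.08  0.07 -0.03]
yaw -0.7553172384943707
```

View pics/w4.png

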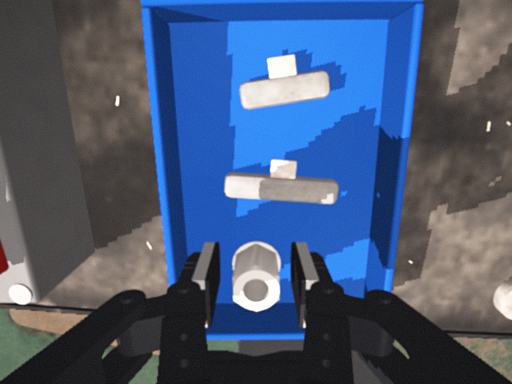

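The nut (255,275) is between the pads. I close.

Request:
{"method": "move_arm", "body": {
  "deltas": [
    [0.3, 0.1, 0, 0],
    [0, 0, 0, 0],
    [0, 0, 0, 0],
    [0, 0, 0, 0],
    [0, 0, 0, 0],
    [0, 0, 0, 0]
  ],
  "hand": 1.0,
  "force": 50
}}

```text
time_s: 4.6
eef_pos: [438.0, 107.6, 83.8]
orientation: [[-0.997, 0.028, 0.068], [-0.067, 0.011, -0.998], [-0.029, -1.0, -0.009]]
wrist_force: [1.5, 0.5, -1.0]
width: 0.229
```

Run:
```python
from h import *; from workcell import bot
s=bot.get_state(); print(s['eef_pos'],s['orientation'],s['wrist_force'],s['width']*85,s['qpos'])
```

```text
[437.99986308 107.55195557  83.79117932] [[-0.99732788  0.02790044  0.06751783]
 [-0.06724477  0.01061281 -0.99768006]
 [-0.02855227 -0.99955437 -0.00870829]] [ 1.46328143  0.48220674 -0.98617085] 19.502788389335603 [  -1.76858147   27.14740926  -21.06258722  127.68785807   21.44908131
   26.61792115 -125.88956513]
```

Request:
{"method": "move_arm", "body": {
  "deltas": [
    [0, -3, 0, 0],
    [0, -4, 0, 0],
    [0, -4, 0, 0],
    [0, 0, 0, 0]
  ]
}}

```text
time_s: 5.0
eef_pos: [434.3, 106.5, 196.2]
orientation: [[-0.997, 0.023, 0.068], [-0.068, 0.01, -0.998], [-0.024, -1.0, -0.009]]
wrist_force: [0.7, -0.1, -0.2]
width: 0.231
```

Run:
```python
from h import *; from workcell import bot
s=bot.get_state(); print(s['eef_pos'],s['orientation'],s['wrist_force'],s['width']*85)
go(s,[470,300,200],6,(0.09,-0.995))
```

```text
[434.29870184 106.5236145  196.24718457] [[-0.99739054  0.0232836   0.06833723]
 [-0.06811577  0.01017622 -0.99762552]
 [-0.02392373 -0.99967711 -0.00856368]] [ 0.7428458  -0.13181518 -0.15063125] 19.67039878205597
total cm [ -4.89  -0.1  -19.06] per row [-0.81 -0.02 -3.18]
yaw -1.2498352336903622
```

Request:
{"method": "move_arm", "body": {
  "deltas": [
    [-0.8, 0, -3.1, -1.2],
    [-0.8, 0, -3.1, 0],
    [-0.8, 0, -3.1, 0],
    [-0.8, 0, -3.1, 0],
    [-0.8, 0, -3.1, 0],
    [-0.8, 0, -3.1, 0],
    [0, 0, 0, 0]
  ]
}}

```text
time_s: 5.7
eef_pos: [467.1, 299.4, 195.7]
orientation: [[-0.996, 0.023, 0.083], [-0.082, 0.007, -0.997], [-0.023, -1.0, -0.005]]
wrist_force: [-0.0, 1.0, -0.1]
width: 0.232
```

Run:
```python
from h import *; from workcell import bot
s=bot.get_state(); print(s['eef_pos'],s['orientation'],s['wrist_force'],s['width']*85,s['qpos'])
shot(bot,'wrist','w5')
```

```text
[467.14558406 299.41267269 195.70183746] [[-0.99633163  0.02260753  0.082536  ]
 [-0.08240295  0.0067562  -0.99657619]
 [-0.02308775 -0.99972159 -0.00486849]] [-0.04601831  0.98267284 -0.14045331] 19.7333606621145 [ -14.3382931    25.15308095  -29.24155648  109.98513537   17.05786842
   47.76017357 -137.86773709]
```

View pics/w5.png

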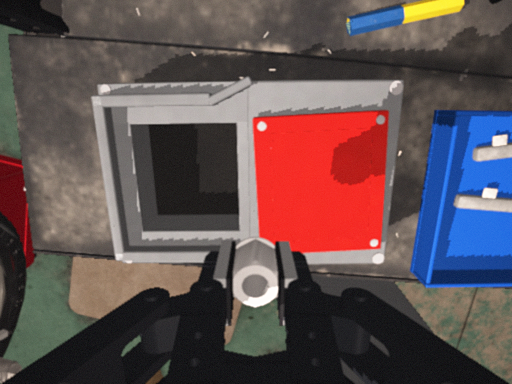

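The view shows the whole caddy: well opening (143–240, 123–230), deck end corners near (404,80) and (384,265), and the cover between. I fit the edges.

Run:
```python
from h import *
f=pickle.load(open('w5.pkl','rb'))
im=f['frame'][70:275,85:415,::-1]
cv2.imwrite('pics/w5z.png',cv2.resize(im[:, :165],None,fx=4,fy=4,interpolation=cv2.INTER_CUBIC)[:600])
P=cloud(f); hsv=cv2.cvtColor(f['frame'],cv2.COLOR_RGB2HSV); H,S,V=[hsv[...,i].astype(int) for i in range(3)]
u,v=np.meshgrid(np.arange(512),np.arange(384))
red=((H<8)|(H>172))&(S>140)&(V>70)&(P[...,2]>45)&(P[...,2]<70)&(v<262)
cs,_=cv2.findContours(red.astype(np.uint8),0,1); c=max(cs,key=cv2.contourArea)
print('cover',cv2.minAreaRect(toplane(f,c.reshape(-1,2),57)[:,:2].astype(np.float32)))
# caddy height mask above 40
m=(P[...,2]>42)&(P[...,2]<62)&(u>80)&(u<420)&(v<275)
m=cv2.morphologyEx(m.astype(np.uint8),cv2.MORPH_OPEN,np.ones((3,3)))
cv2.imwrite('pics/m5.png',m*255)
# deck end: last column per row (z=49); far edge (+x side): first row per col ; left end z=55
Rows=range(95,255,3); pr=[(np.where(m[r])[0].max(),r) for r in Rows]; E=toplane(f,pr,49)
Rows=range(110,235,3); pl=[(np.where(m[r])[0].min(),r) for r in Rows]; L=toplane(f,pl,55)
Cols=range(260,390,3); pt=[(c_,np.where(m[:,c_])[0].min()) for c_ in Cols]; T=toplane(f,pt,49)
Cols=range(105,200,3); pt2=[(c_,np.where(m[:,c_])[0].min()) for c_ in Cols]; T2=toplane(f,pt2,55)
for nm,A in (('deck end',E),('left end',L),('far deck',T),('far wall',T2)):
    l=cv2.fitLine(A[:,:2].astype(np.float32),cv2.DIST_HUBER,0,.01,.01).ravel(); print(nm,np.degrees(np.arctan2(l[1],l[0])),l[2:])
# well opening: z<30
w=(P[...,2]<25)&(P[...,2]>-5)&(u>125)&(u<245)&(v>110)&(v<232)
print('well floor z',np.nanmedian(P[w][:,2]))
```

```text
cover ((491.48095703125, 256.8734436035156), (100.09510803222656, 89.52275085449219), 8.022546768188477)
deck end 5.6303334 [501.65305 203.91196]
left end 5.596149 [488.63647 409.7093 ]
far deck -85.01686 [561.9656 265.9075]
far wall -84.267715 [550.46454 379.78735]
well floor z 7.0066715479703525
```

View pics/w5z.png

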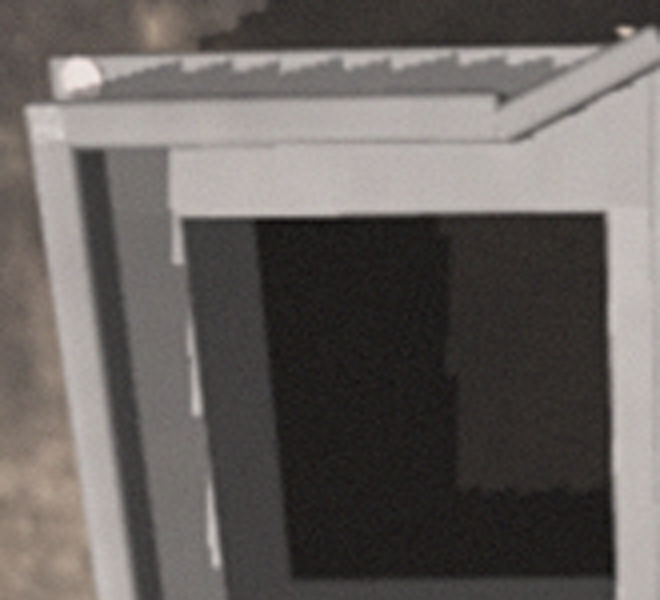

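View pics/m5.png

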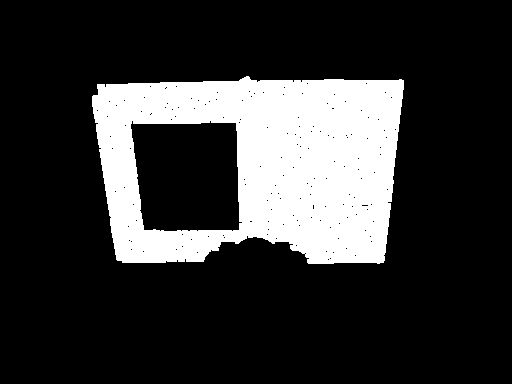

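Run:
```python
from h import *; from workcell import bot
go(bot.get_state(),[484,352.5,140],3,(0.096,-0.995))
```

```text
total cm [-2.03  5.56 -5.4 ] per row [-0.68  1.85 -1.8 ]
yaw -0.88495598718103
```

Request:
{"method": "move_arm", "body": {
  "deltas": [
    [-0.7, 1, -1.8, 0],
    [-0.7, 2, -1.8, 0],
    [-0.6, 2.5, -1.8, 0],
    [0, 0, 0, 0]
  ]
}}

```text
time_s: 6.15
eef_pos: [484.4, 347.8, 136.3]
orientation: [[-0.997, 0.019, 0.075], [-0.076, -0.004, -0.997], [-0.019, -1.0, 0.005]]
wrist_force: [-0.8, -0.7, -0.7]
width: 0.23
```

Run:
```python
from h import *; from workcell import bot
s=bot.get_state(); print(s['eef_pos'],s['width'],s['wrist_force'],s['qpos'])
go(s,[484,352.5,90],2,(0.096,-0.995))
shot(bot,'wrist','w6')
```

```text
[484.35135332 347.81001372 136.3309925 ] 0.2298467769435171 [-0.80915964 -0.70767343 -0.70404763] [ -20.56243205   32.9275623   -26.31871774  106.52269265   21.38612395
   44.69168597 -144.1651255 ]
total cm [ 0.09  4.63 -0.49] per row [ 0.04  2.31 -0.25]
yaw -1.1843253328207481
```

View pics/w6.png

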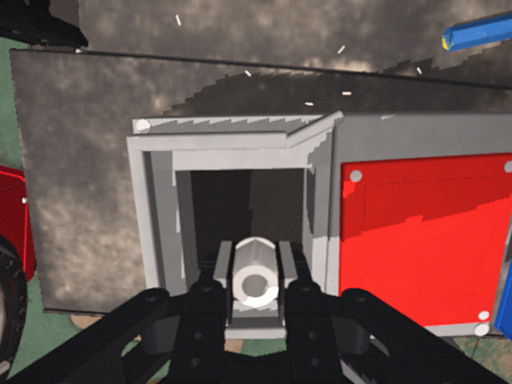

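The nut (255,285) is over the well. I lower it.

Request:
{"method": "move_arm", "body": {
  "deltas": [
    [0, 1.6, -0.2, 0],
    [0, 1.6, -0.2, 0],
    [0, 1.3, 0, 0],
    [0, 0, 0, 0]
  ]
}}

```text
time_s: 6.6
eef_pos: [486.6, 346.1, 90.6]
orientation: [[-0.997, 0.023, 0.07], [-0.07, -0.007, -0.998], [-0.022, -1.0, 0.009]]
wrist_force: [0.8, -0.3, -1.1]
width: 0.23
```

Run:
```python
from h import *; from workcell import bot
s=bot.get_state(); print(s['eef_pos'],s['width'],s['wrist_force'],s['qpos'])
```

```text
[486.62467743 346.07817005  90.56065236] 0.2300265970218566 [ 0.84514858 -0.25075394 -1.12404125] [ -22.26180697   36.46907299  -23.90582056  107.69891017   23.88849266
   40.04095909 -146.43424056]
```

Request:
{"method": "move_arm", "body": {
  "deltas": [
    [0, 0.2, -0.5, 0],
    [0, 0.2, -0.5, 0],
    [0, 0, 0, 0]
  ]
}}

```text
time_s: 6.9
eef_pos: [486.3, 356.7, 86.5]
orientation: [[-0.997, 0.023, 0.069], [-0.069, -0.007, -0.998], [-0.023, -1.0, 0.008]]
wrist_force: [0.1, 0.4, -0.5]
width: 0.229
```

Request:
{"method": "move_arm", "body": {
  "deltas": [
    [0, 0, 0, 0],
    [0, 0, 0, 0],
    [0, 0, 0, 0],
    [0, 0, 0, 0]
  ],
  "hand": 0.62
}}

```text
time_s: 7.3
eef_pos: [486.8, 357.8, 88.1]
orientation: [[-0.997, 0.026, 0.07], [-0.07, -0.005, -0.998], [-0.025, -1.0, 0.006]]
wrist_force: [0.5, -0.2, -0.6]
width: 0.38
```

Now up.

Request:
{"method": "move_arm", "body": {
  "deltas": [
    [0, -2, 0.2, 0],
    [0, -3, 0.2, 0],
    [0, -4, 0, 0],
    [0, -3, 0, 0],
    [0, 0, 0, 0]
  ]
}}

```text
time_s: 7.8
eef_pos: [483.7, 353.5, 211.5]
orientation: [[-0.997, 0.023, 0.069], [-0.07, -0.007, -0.998], [-0.023, -1.0, 0.008]]
wrist_force: [0.4, 0.6, -0.3]
width: 0.383
```

Run:
```python
from h import *; from workcell import bot
s=bot.get_state(); print(s['eef_pos'],s['width'],s['wrist_force'],s['qpos'])
shot(bot,'wrist','w7')
go(s,[490,200,230],6)
```

```text
[483.74224145 353.45184291 211.49378984] 0.38285959943444664 [ 0.44129108  0.64905402 -0.25332197] [ -19.54963993   27.6888376   -28.19414569  103.1555711    17.58245112
   52.65755447 -141.68046647]
total cm [ 0.4  -1.73 15.37] per row [ 0.07 -0.29  2.56]
```

View pics/w7.png

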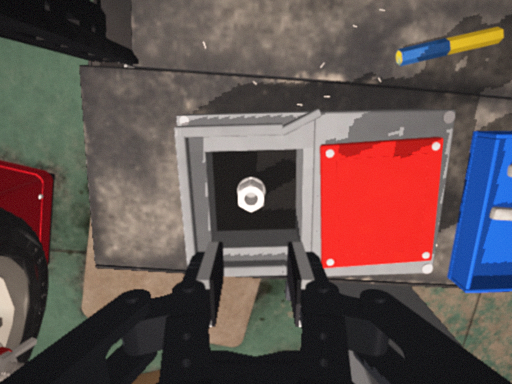

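The nut stands upright on the well floor at (251,195), with the cover undisturbed. Next I turn the wrist 90° and go behind the cover.

Request:
{"method": "move_arm", "body": {
  "deltas": [
    [0, -0.5, 3, -4],
    [0, 0, 3, -4],
    [0, 0, 3, 0]
  ],
  "hand": 0.3
}}

```text
time_s: 8.15
eef_pos: [493.0, 265.7, 213.5]
orientation: [[-0.975, 0.018, 0.223], [-0.223, -0.007, -0.975], [-0.016, -1.0, 0.011]]
wrist_force: [1.0, -0.4, -0.5]
width: 0.7
```

Run:
```python
from h import *; from workcell import bot
s=bot.get_state(); print(s['eef_pos'],s['width'],s['wrist_force'],s['qpos'])
go(s,[495,185,200],6,(-0.9954,-0.0958))
go(s,[495,185,200],6,(0.9954,0.0958))
```

```text
[492.96134787 265.72469572 213.4766553 ] 0.7000285437172017 [ 0.95457588 -0.43393079 -0.47684418] [  -9.30278954   24.64612838  -30.43343705  108.09605342   16.98105841
   51.00335339 -125.2833504 ]
total cm [1.62 1.41 7.9 ] per row [0.27 0.23 1.32]
yaw 97.3700203404801
total cm [1.62 1.41 7.9 ] per row [0.27 0.23 1.32]
yaw -82.62997965951989
```

Request:
{"method": "move_arm", "body": {
  "deltas": [
    [0, 0, 1.6, -8.2],
    [0, 0, 1.6, -8.2],
    [0, 0, 1.6, -8.2],
    [0, 0, 0, -8.2],
    [0, 0, 0, -8.2],
    [0, 0, 0, -8.2],
    [0, 0, 0, -8.2],
    [0, 0, 0, -8.2],
    [0, 0, 0, -8.2],
    [0, 0, 0, -8.2],
    [0, 0, 0, 0]
  ]
}}

```text
time_s: 9.25
eef_pos: [506.0, 206.1, 198.4]
orientation: [[0.133, -0.008, 0.991], [-0.991, -0.021, 0.133], [0.02, -1.0, -0.01]]
wrist_force: [0.6, 0.0, 1.1]
width: 0.699
```

Run:
```python
from h import *; from workcell import bot
s=bot.get_state(); print(s['eef_pos'],s['orientation'],s['width'],s['wrist_force'],s['qpos'])
go(s,[500,185,160],4,(0.9954,0.0958))
shot(bot,'wrist','w8')
```

```text
[506.0048972  206.08638671 198.42434017] [[ 0.13297751 -0.00761618  0.99108979]
 [-0.99091157 -0.02148163  0.13278852]
 [ 0.02027889 -0.99974023 -0.01040354]] 0.6992442515546847 [5.92350135e-01 8.21611364e-04 1.12546399e+00] [ 10.16930585  30.4877995  -49.21450717 109.06089401  29.03040175
  54.75581075 -45.37000971]
total cm [ 1.93  3.89 -0.84] per row [ 0.48  0.97 -0.21]
yaw 2.1338056642992456
```

View pics/w8.png

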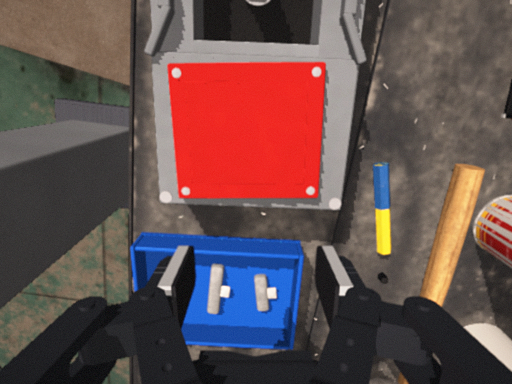

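The camera is now looking along the slide direction, with the cover's rear edge at row ~200 and the fingers behind it. I re-measure.

```bash
cat >> h.py <<'E'
O=np.array([489.8,306.3]); EX=np.array([0.9954,0.0958]); EY=np.array([-0.0958,0.9954])
def cad(p): d=np.asarray(p)[...,:2]-O; return np.stack([d@EX,d@EY],-1)
def cover(f,z=57):
    P=cloud(f); hsv=cv2.cvtColor(f['frame'],cv2.COLOR_RGB2HSV); H,S,V=[hsv[...,i].astype(int) for i in range(3)]
    red=((H<8)|(H>172))&(S>140)&(V>70)&(P[...,2]>40)&(P[...,2]<70)
    cs,_=cv2.findContours(red.astype(np.uint8),0,1); c=max(cs,key=cv2.contourArea)
    W=cad(toplane(f,c.reshape(-1,2),z)); r=cv2.minAreaRect(W.astype(np.float32)); print('cover in caddy',r)
    q=P[red]; C=cad(q); A=np.c_[C,np.ones(len(C))]; co=np.linalg.lstsq(A,q[:,2],rcond=None)[0]; print('top plane slope mm/mm x,y',co[:2].round(4),'z centre',(np.median(q[:,2])).round(2), 'y range',W[:,1].min(),W[:,1].max())
    for a,b in ((-45,-35),(35,45)):
        k=W[(W[:,0]>a)&(W[:,0]<b)]
        if len(k): print('  rear edge y at x',a,b,k[:,1].min(),'front',k[:,1].max())
E
python3 - <<'E'
from h import *
f=pickle.load(open('w8.pkl','rb')); cover(f)
P=cloud(f); print('deck z',[P[v,u].round(1).tolist() for u,v in [(162,130),(335,130),(240,50),(240,203)]])
print(cad(toplane(f,[(166,205),(341,212)],49)))
m=(P[...,2]>100)&(P[...,2]<260); print('finger min z',np.nanmin(P[m][:,2]))
k=m&(P[...,2]<148); C=cad(P[k]); a=C[C[:,0]<12]; b=C[C[:,0]>12]; print(a.min(0),a.max(0),b.min(0),b.max(0))
E
```

```text
cover in caddy ((-3.0097084045410156, -49.42489242553711), (99.3698501586914, 89.59791564941406), 2.4970788955688477)
top plane slope mm/mm x,y [-0.0155  0.004 ] z centre 57.62 y range -95.47070259352584 -2.8291316500183283
  rear edge y at x -45 -35 -95.26729896374015 front -6.24256490572627
  rear edge y at x 35 45 -92.04037145346119 front -2.8291316500183283
deck z [[432.8, 251.1, 49.6], [551.1, 266.9, 49.1], [480.0, 308.8, 45.3], [492.5, 204.9, 48.9]]
[[ -62.44573174 -105.04867448]
 [  68.89288129 -105.29174738]]
finger min z 130.66918062776818
[ -38.62072494 -114.61264118] [-23.85450778 -91.13272456] [  34.24257085 -112.39334938] [ 48.69706003 -88.38800912]
```

Run:
```python
from h import *; from workcell import bot
s=bot.get_state()
go(s,[498.7,190.6,150],3,(0.9954,0.0958))
```

```text
total cm [ 1.33  4.88 -0.87] per row [ 0.44  1.63 -0.29]
yaw 1.9888127396395134
```

Request:
{"method": "move_arm", "body": {
  "deltas": [
    [0.5, 1.0, -0.3, 2],
    [0.5, 1.6, -0.3, 0],
    [0.4, 1.6, -0.3, 0],
    [0, 0, 0, 0]
  ]
}}

```text
time_s: 9.7
eef_pos: [497.3, 189.2, 153.9]
orientation: [[0.082, -0.01, 0.997], [-0.996, -0.023, 0.082], [0.022, -1.0, -0.012]]
wrist_force: [0.1, 0.2, 0.4]
width: 0.701
```

Run:
```python
from h import *; from workcell import bot
s=bot.get_state(); print(s['eef_pos'],s['orientation'],cad(s['eef_pos']))
go(s,[498.7,191.6,119.5],3,(0.9954,0.0958))
```

```text
[497.25458693 189.1908779  153.85979687] [[ 0.08182729 -0.00976094  0.99659873]
 [-0.99640842 -0.02265796  0.08158974]
 [ 0.0217845  -0.99969562 -0.01157992]] [  -3.79875807 -117.28456956]
total cm [-0.3   3.43  0.2 ] per row [-0.1   1.14  0.07]
yaw -0.8171052317020155
```

Request:
{"method": "move_arm", "body": {
  "deltas": [
    [0, 1.2, 0.1, -0.8],
    [0, 1.2, 0.1, 0],
    [0, 0.8, 0, 0],
    [0, 0, 0, 0]
  ]
}}

```text
time_s: 10.1
eef_pos: [499.8, 189.7, 120.0]
orientation: [[0.094, -0.008, 0.996], [-0.995, -0.022, 0.094], [0.021, -1.0, -0.01]]
wrist_force: [-1.5, -0.6, -0.7]
width: 0.703
```

Run:
```python
from h import *; from workcell import bot
s=bot.get_state(); print(s['eef_pos'],s['orientation'],cad(s['eef_pos']),s['wrist_force'])
f=shot(bot,'wrist','w9'); P=cloud(f)
m=(P[...,2]>46)&(P[...,2]<90)&(cad(P)[...,1]<-97); hs=cv2.cvtColor(f['frame'],cv2.COLOR_RGB2HSV)
C=cad(P[m]); z=P[m][:,2]
print(len(z),np.percentile(z,[0,1,5,50]),C.min(0),C.max(0))
cover(f)
```

```text
[499.82910155 189.6528903  120.03618443] [[ 0.09374067 -0.00831686  0.99556191]
 [-0.99537637 -0.02181661  0.09354095]
 [ 0.02094182 -0.9997274  -0.01032351]] [  -1.19182543 -117.07132092] [-1.45106664 -0.57064984 -0.73132476]
6786 [46.50421486 48.18316074 48.69395517 62.70505032] [ -67.14818941 -128.68518861] [ 67.56839444 -97.00000862]
cover in caddy ((-2.9593963623046875, -49.35658264160156), (99.21942138671875, 89.32106018066406), 2.451101779937744)
top plane slope mm/mm x,y [-0.0011 -0.0021] z centre 57.61 y range -95.65522838034376 -5.069525435751925
  rear edge y at x -45 -35 -95.63422757868028 front -6.125064874703111
  rear edge y at x 35 45 -91.98127245138596 front -5.069525435751925
```

View pics/w9.png

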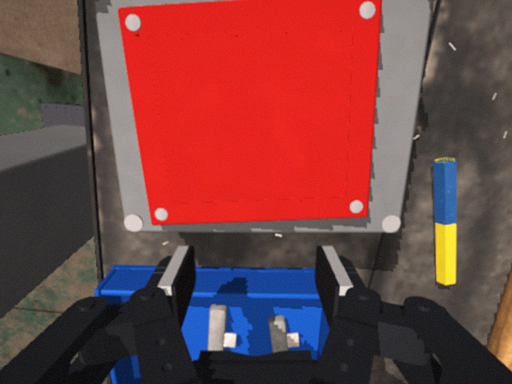

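Request:
{"method": "move_arm", "body": {
  "deltas": [
    [-0.9, -0.02, 0, 0],
    [-0.9, -0.02, 0, 0],
    [-0.9, -0.02, 0, 0],
    [-0.9, -0.02, 0, 0],
    [0, 0, 0, 0]
  ],
  "hand": 0.3
}}

```text
time_s: 10.65
eef_pos: [496.8, 230.0, 121.9]
orientation: [[0.094, -0.005, 0.996], [-0.995, -0.02, 0.094], [0.02, -1.0, -0.007]]
wrist_force: [0.2, 0.3, 0.5]
width: 0.7
```

```bash
cat > look.py <<'E'
import sys
from h import *; from workcell import bot
s=bot.get_state(); print(s['eef_pos'].round(1) if hasattr(s['eef_pos'],'round') else s['eef_pos'],'cad',cad(s['eef_pos']),s['wrist_force'],'toolx',np.array(s['orientation'])[:,0])
f=shot(bot,'wrist',sys.argv[1]); cover(f)
E
python3 look.py w10
```

```text
[496.8 230.  121.9] cad [ -0.33508104 -76.5925144 ] [0.18404067 0.33943974 0.50052408] toolx [ 0.09430842 -0.99535088  0.01955887]
cover in caddy ((-0.9192352294921875, -20.891387939453125), (89.6292724609375, 99.41249084472656), 89.9610595703125)
top plane slope mm/mm x,y [-0.0011 -0.0027] z centre 57.61 y range -65.69425955565576 23.955969044730498
  rear edge y at x -45 -35 -65.27217817641419 front 23.871140266607636
  rear edge y at x 35 45 -65.63275214167875 front 23.60324974954747
```

View pics/w10.png

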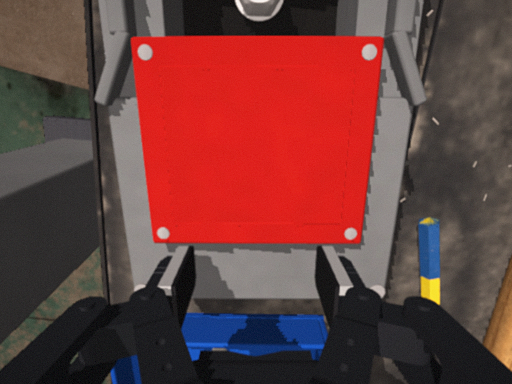

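The cover is squared up (yaw ~0, x≈−0.9 mm) and its front is entering the lead-ins. I keep pushing, a touch lower.

Request:
{"method": "move_arm", "body": {
  "deltas": [
    [-0.9, 0.06, 0, 0],
    [-0.9, 0.06, 0, 0],
    [-0.9, 0.02, 0, 0],
    [0, 0, 0, 0]
  ]
}}

```text
time_s: 11.1
eef_pos: [494.7, 257.7, 120.0]
orientation: [[0.093, -0.005, 0.996], [-0.995, -0.022, 0.092], [0.022, -1.0, -0.007]]
wrist_force: [0.1, 0.1, 0.6]
width: 0.701
```

```bash
python3 look.py w11
```

```text
[494.7 257.7 120. ] cad [  0.1758001  -48.87853489] [0.13093303 0.09916558 0.57749438] toolx [ 0.09260347 -0.9954707   0.02150986]
cover in caddy ((-0.13875961303710938, 5.7754974365234375), (90.59964752197266, 101.86203002929688), 89.45065307617188)
top plane slope mm/mm x,y [-0.001  -0.1003] z centre 56.6 y range -39.29138656014341 51.416445930182675
  rear edge y at x -45 -35 -38.747918561183724 front 51.416445930182675
  rear edge y at x 35 45 -39.27553007661712 front 50.7154128825044
```

View pics/w11.png

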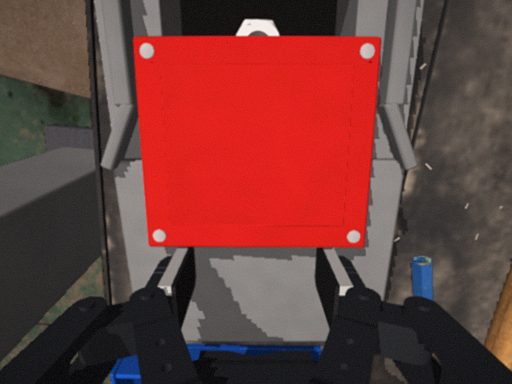

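The front has tipped onto the side rims as expected (slope −0.1), still centred. I continue.

Request:
{"method": "move_arm", "body": {
  "deltas": [
    [-0.9, -0.02, 0, 0],
    [-0.9, -0.02, 0, 0],
    [-0.7, -0.02, 0, 0],
    [0, 0, 0, 0]
  ]
}}

```text
time_s: 11.55
eef_pos: [492.1, 283.6, 119.4]
orientation: [[0.092, -0.006, 0.996], [-0.996, -0.023, 0.091], [0.023, -1.0, -0.008]]
wrist_force: [0.0, 0.6, 0.3]
width: 0.704
```

```bash
python3 look.py w12
```

```text
[492.1 283.6 119.4] cad [  0.06566254 -22.82104634] [0.00912026 0.58397835 0.30320029] toolx [ 0.09153753 -0.9955466   0.02253556]
cover in caddy ((-0.3516197204589844, 31.93064308166504), (89.02462005615234, 99.55052185058594), 89.65641021728516)
top plane slope mm/mm x,y [-0.0007 -0.0679] z centre 55.24 y range -12.467774043785136 76.66136737783589
  rear edge y at x -45 -35 -11.896602878859706 front 76.66136737783589
  rear edge y at x 35 45 -12.454538891298478 front 76.21317724233386
```

View pics/w12.png

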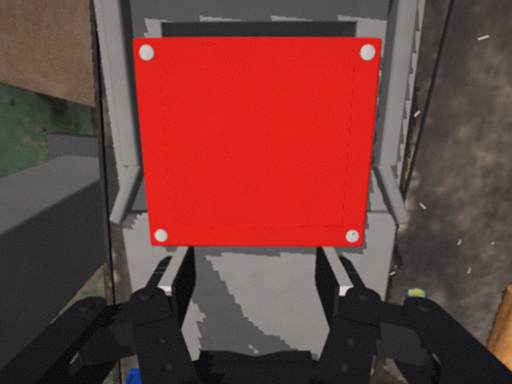

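Request:
{"method": "move_arm", "body": {
  "deltas": [
    [-0.5, -0.01, 0, 0],
    [-0.5, -0.01, 0, 0],
    [-0.4, -0.01, 0, 0],
    [0, 0, 0, 0]
  ]
}}

```text
time_s: 12.0
eef_pos: [490.9, 297.3, 119.1]
orientation: [[0.09, -0.006, 0.996], [-0.996, -0.025, 0.09], [0.024, -1.0, -0.009]]
wrist_force: [0.1, 0.2, -0.1]
width: 0.7
```

```bash
python3 look.py w13
```

```text
[490.9 297.3 119.1] cad [ 0.21766711 -9.11026249] [ 0.11715445  0.23870953 -0.11399304] toolx [ 0.09027882 -0.99561957  0.02431901]
cover in caddy ((-0.2451629638671875, 45.843910217285156), (88.47859954833984, 99.03023529052734), 89.58890533447266)
top plane slope mm/mm x,y [-0.0004 -0.0577] z centre 54.85 y range 1.3411361363106078 90.384037027409
  rear edge y at x -45 -35 1.9931153361873053 front 90.384037027409
  rear edge y at x 35 45 1.3411361363106078 front 89.74427057376175
```

View pics/w13.png

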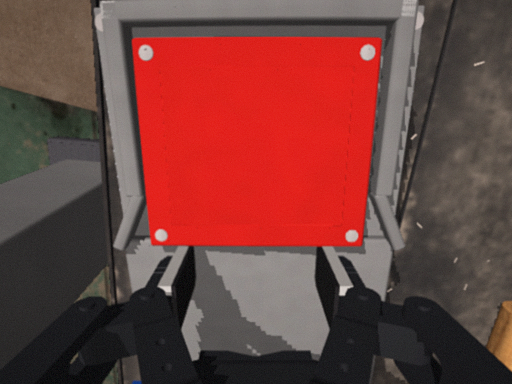

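The rear edge is still just on the deck lip. Another 3 mm.

Request:
{"method": "move_arm", "body": {
  "deltas": [
    [-0.2, 0, 0, 0],
    [-0.1, 0, 0, 0],
    [0, 0, 0, 0]
  ]
}}

```text
time_s: 12.35
eef_pos: [490.8, 300.4, 119.2]
orientation: [[0.09, -0.006, 0.996], [-0.996, -0.024, 0.09], [0.024, -1.0, -0.008]]
wrist_force: [0.5, -0.4, -0.6]
width: 0.7
```

```bash
python3 look.py w14
```

```text
[490.8 300.4 119.2] cad [ 0.42756588 -5.99025382] [ 0.54219498 -0.3551971  -0.60685003] toolx [ 0.08970511 -0.99568484  0.02376329]
cover in caddy ((-0.3762931823730469, 48.166934967041016), (86.48920440673828, 95.86151885986328), 89.62811279296875)
top plane slope mm/mm x,y [-0.     -0.0026] z centre 52.61 y range 4.906719044258809 91.6123520901882
  rear edge y at x -45 -35 5.630081741812722 front 91.50283992164255
  rear edge y at x 35 45 4.917322066756683 front 91.1268729718987
```

View pics/w14.png

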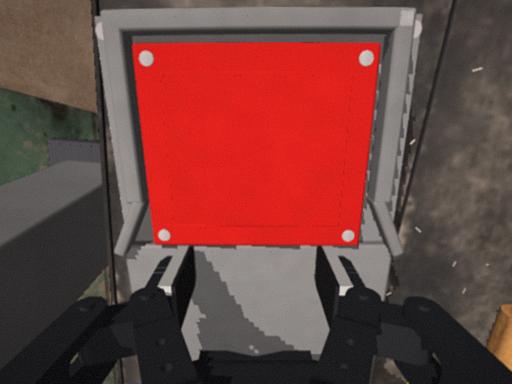

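The cover has dropped in: top level (slope ≈0), height 52.6 mm against 52 expected. I back off and lift to check.

Request:
{"method": "move_arm", "body": {
  "deltas": [
    [1, -0.1, 0, 0],
    [1, -0.5, 0, 0],
    [0.5, -3, 0, 0],
    [0, -4, 0, 0],
    [0, -4, 0, 0],
    [0, 0, 0, 0]
  ]
}}

```text
time_s: 13.0
eef_pos: [494.3, 271.9, 239.4]
orientation: [[0.086, -0.009, 0.996], [-0.996, -0.029, 0.086], [0.028, -1.0, -0.012]]
wrist_force: [0.9, 1.1, 0.3]
width: 0.697
```

Run:
```python
from h import *; from workcell import bot
s=bot.get_state(); print(s['eef_pos'],s['wrist_force'],s['time_s'])
for n in ('wrist','top','scene'):
    f=shot(bot,n,'fin_'+n); print(n); cover(f,52)
    if n=='wrist':
        P=cloud(f); C=cad(P)
        for nm,x0,x1,y0,y1 in (('deck',-40,40,-20,-4),('end wall',-40,40,98,102),('cover front',-40,40,80,90),('cover rear',-40,40,8,18),('cover left',-45,-35,10,85),('cover right',35,45,10,85)):
            m=(C[...,0]>x0)&(C[...,0]<x1)&(C[...,1]>y0)&(C[...,1]<y1)&(P[...,2]<70)&(P[...,2]>30)
            print(nm,m.sum(),np.median(P[m][:,2]) if m.any() else None)
f=pickle.load(open('fin_scene.pkl','rb')); cv2.imwrite('pics/finz.png',cv2.resize(f['frame'][170:300,90:330,::-1],None,fx=3,fy=3))
```

```text
[494.3206358  271.85938188 239.35471109] [0.87596413 1.08562415 0.26940011] 13.0
wrist
cover in caddy ((-0.6102867126464844, 47.22119903564453), (89.73709106445312, 99.9764633178711), 89.56110382080078)
top plane slope mm/mm x,y [-0.0016 -0.0025] z centre 52.57 y range 2.0072971685178143 92.22559612486758
  rear edge y at x -45 -35 2.6618671557498295 front 92.02041235782369
  rear edge y at x 35 45 2.0321863656420107 front 91.6209086754683
deck 1757 49.46464172993803
end wall 688 55.28845823445525
cover front 1608 52.303933452416544
cover rear 1236 52.63221418544556
cover left 1307 52.550115567575595
cover right 1320 52.416069122872116
top
cover in caddy ((-3.1082077026367188, 45.292503356933594), (88.23129272460938, 91.32357025146484), 88.6854019165039)
top plane slope mm/mm x,y [-0.0076  0.0013] z centre 52.01 y range 1.9220527331343817 89.2993221512842
  rear edge y at x -45 -35 1.9220527331343817 front 88.38121089780962
  rear edge y at x 35 45 57.414044831717874 front 87.60853406636339
scene
cover in caddy ((-2.4881973266601562, 49.32075500488281), (90.40523529052734, 103.29867553710938), 89.63325500488281)
top plane slope mm/mm x,y [-0.0026  0.004 ] z centre 51.61 y range 3.8305639620286103 94.40476669711828
  rear edge y at x -45 -35 4.875776878909896 front 94.40476669711828
  rear edge y at x 35 45 3.8305639620286103 front 94.24704049083998
```

View pics/fin_wrist.png

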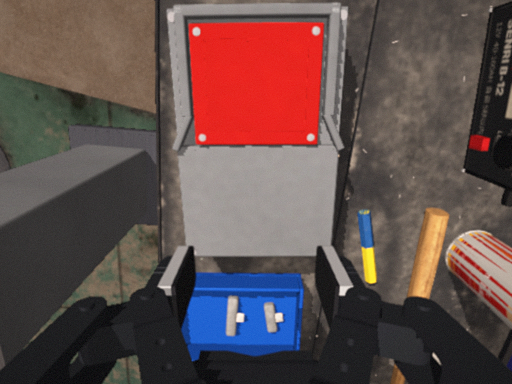

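View pics/finz.png

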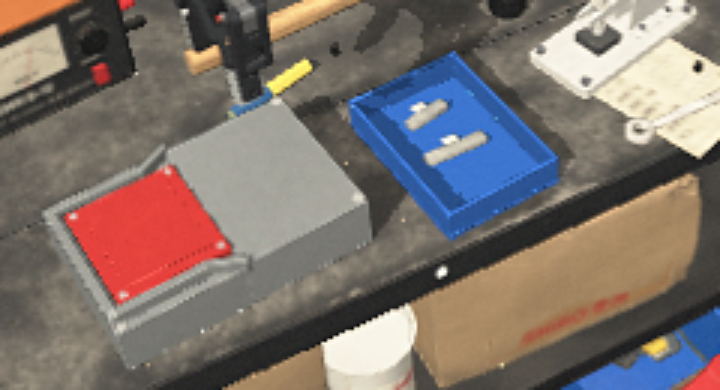

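The cover sits level in its recess, 3 mm above the deck on all sides. The two clip weights are still in the bin at (232,318) and (270,318), and the gripper is well clear.

```bash
python3 -c "
from workcell import bot
print(bot.finish_job())"
```

```text
the job is handed in; nothing more can be done
None
```

The wheel nut is in the caddy's well and the red cover is seated over it. I handed the job in at about 13 s of robot time, well under the 59 s limit.

- **Nut:** I lifted it out of the bin and set it upright on the well floor. A picture taken before covering showed it standing there.
- **Cover:** I pushed it from behind with the two spread fingertips. It straightened up, tipped onto the rim and dropped into the recess.
- **Seating:** The wrist camera put its top at 52.3–52.6 mm on all four sides. That is level and about 3 mm above the deck, which read 49.5 mm. Its underside centre is at about (−0.6, 47.2) mm in the caddy's frame, inside the recess clearance.
- **Disagreement between cameras:** The scene camera gave the cover's centre as (−2.5, 49.3). The top camera gave (−3.1, 45.3), but its view of the cover was cut off. Both put the top at about 52 mm.
- **Everything else:** Both clip weights are still in the bin and the spanner was not touched. I did not re-check the cutter in the last pictures, but the arm never went low near it. The last force reading was about 1 N, and the gripper is clear of everything.

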